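# Clear the oil bottle and push the red tin into the row

## Robot

A 6-joint arm with a two-finger parallel gripper is mounted at the origin on the work surface. World frame = base frame: x ahead of the robot, y to its left, z up, the work surface at z = 0. Lengths are in m, angles in degrees, forces in N, time in s.
With the tool pointing down it reaches from about 0.4 to 0.825 m from the base axis. Payload 7 kg.
Tool frame: the origin (TCP) lies midway between the tips of the shut fingers; the grasp point (between the pads) lies 19 mm behind it (ctrl.hold_point_z is the distance from the TCP to the grasp point, in m); z points along the fingers, y is the line along which they close (so a half turn about z gives the same grasp; the last joint's range is limited). The gripper opens to 88 mm and grips with 3 to 60 N. Pads are 19 mm wide; open, the fingers measure 130 mm over their backs; the gripper's body (78 mm by 193 mm) begins 47 mm behind the grasp point.
Start: joints at [-59.124, 20.546, 0.682, 0, -70.136, -16.507], TCP at [0.167, -0.654, 0.227] pointing down, gripper open.
Joint ranges: [-176.03, 176.03], [-82.01, 121.73], [-58.28, 71.71], [-173.87, 95.51], [-174.79, -0.11], [-173.66, 173.66]. Speed limits (degrees/s): [136.94, 136.94, 172.46, 180, 180, 180].

## Interface

Orientations are given as [roll, pitch, yaw] about the fixed x, y, z axes, in that order (R = Rz(yaw) Ry(pitch) Rx(roll)).
In Python, from plant import ctrl gives the robot as it stands.
- The arm moves only by the tool apply_moves, never from a script. Its argument "deltas" is a list of rows, each an object with "fingers": the finger opening in mm, from 0 to 87.6; "delta_pos": the shift along the tool's x, y, z in mm, a list of three; "angular": the turn, a rotation vector about the tool's x, y, z in degrees, a list of three. A call has 1 to 10 rows; each row is the pose to reach, as a shift and turn from the pose commanded when the call began, along the tool's axes at that moment; what a row does not reach only later rows make up. A row lasts 1/10 s, in which the tool goes at most 50 mm and 8.59 degrees, less where a joint would pass 70% of its speed; a pose out of reach is approached as far as the arm can. A call with a gripper value outside its range is refused whole. The fingers move at their own pace and stop on an object; the grip force is fixed at half the most. Time passes only in rows, so rows that repeat a pose let the fingers close. It gives the time, the measured TCP pose, the force, the opening and the grip force at its end, in the units of the state.
- ctrl.get_obs(): the state, without advancing time (a new reading comes with each control period).
- ctrl.snapshot(name): name is "side" or "top" or "wrist"; returns the picture (480x640x3 uint8, red, green, blue); there is no depth.
- ctrl.camera_params(name): a dict with "fx", "fy", "cx", "cy" (pixels), "dist_coeffs" ([k1, k2, p1, p2, k3] as OpenCV has them; the pictures are not rectified), "cam_to_world" (4x4, takes a point from camera to world coordinates); the wrist camera has in their place "mount" (4x4, takes a point from camera to tool coordinates, whose origin is the TCP and whose axes are the flange's). Camera axes: x right, y up, looking along -z (the intrinsics and any distortion apply to the point x, -y, -z); pixel columns grow to the right and rows downward; lengths in m; the calibration is good to about 2 mm. A picture is of the moment at which its call begins: read the wrist's pose just before it. camera_params takes no time and is no camera call.
- ctrl.close_job(): hands the job in; it is judged then, once.
The state is a dict: "clock": time; "joint_pos": joint angles; "qvel": joint speeds; "tau": joint torques, N m; "tool_pos": TCP position; "orientation": TCP orientation; "force": force on the tool from outside, world axes, zero at the start; "moment": the same for the moment, N m; "opening": finger opening in m; "gripper_force": force on a finger pad.
Only numpy, scipy, OpenCV 4.12 (cv2) and the standard library are available. Lean on these libraries where they do the work, as an engineer would, in place of code of your own. Each camera call takes 0.05 s, during which the arm holds its last target. There are 200 camera calls.

## Task

The oil bottle is in the way of the row of tins: stand it upright on the round cork mat, setting it wholly on the mat, never tipping it over. Then put the red tin away lengthwise in a gap of the row, where the neighbours must give way sideways to let it in from the open front, until it is fully home against the back rail and in line with them, all four tins standing upright inside the rails (the others may end slightly askew). Do not topple any tin, and leave the pepper mill, cup and jar where they are.

Things in the scene. Friction and masses are not known exactly. Their poses are not given: they have to be found in the camera images.
- rack: Wooden rails fixed on the counter round a row of tins: back rail (inner face at x = +35 mm) and two side rails (inner faces at y = -82 and +82 mm, x = -35 to +35), 40 mm tall, 12 thick; no floor; open at the front (-x, facing the robot). Origin at counter level: a tin fully home has its centre at x = 0 and its length along x, ends flush with the side rails' ends.
- tin_red_mid (a point): RED tin, the one to put away; it stands by itself on the counter. Loose upright oval tin, aluminium lid with a patch of its colour: 70 mm long (x), 36 wide (y), 85 tall, straight-sided; sides flat over 34 mm, ends half-round (radius 18). About 140 g. This point: its centre, 42.5 mm above its underside.
- tin_black_mid (a point): Black tin in the row (order varies); the gaps there are narrower than a tin, but its smooth tins slide sideways when nudged (some 5 to 15 N). Loose upright oval tin, aluminium lid with a patch of its colour: 70 mm long (x), 36 wide (y), 85 tall, straight-sided; sides flat over 34 mm, ends half-round (radius 18). About 140 g. This point: its centre, 42.5 mm above its underside.
- tin_white_mid (a point): White tin in the row. Loose upright oval tin, aluminium lid with a patch of its colour: 70 mm long (x), 36 wide (y), 85 tall, straight-sided; sides flat over 34 mm, ends half-round (radius 18). About 140 g. This point: its centre, 42.5 mm above its underside.
- tin_blue_mid (a point): Blue tin in the row. Loose upright oval tin, aluminium lid with a patch of its colour: 70 mm long (x), 36 wide (y), 85 tall, straight-sided; sides flat over 34 mm, ends half-round (radius 18). About 140 g. This point: its centre, 42.5 mm above its underside.
- bottle_mid (a point): Stoppered green oil bottle standing close in front of the row: 190 mm tall, round body 60 mm across up to 95 mm height, then a shoulder, straight neck 28 mm across from 125 to 172 mm height, black stopper 29 mm across to the top; about 350 g, loose. This point is on its axis, 95 mm above its underside.
- mat: Round cork mat on the counter, fixed, 120 mm across and 6 mm thick, flat on top. Origin at the centre of its underside.
- mill: Bystander: dark wooden pepper mill, 145 mm tall, 54 mm across at the foot. Origin at the centre of its underside.
- cup: Bystander: white cup, 85 mm tall, 76 mm across at the rim. Origin at the centre of its underside.
- jar: Bystander: terracotta jar with a steel lid, 70 mm tall, 64 mm across. Origin at the centre of its underside.
Not all that is in view belongs to the job. Several things look just like the part that bears tin_red_mid: the one meant starts farthest from the robot's base. Several things look just like the rack: the one meant starts farthest to the robot's right.

How it is judged (in metres and radians):
On the way, in this order (a step that is already met when the one before it is completed fails the run):
1. the oil bottle stands upright on the cork mat (horizontal distance between bottle_mid and mat below 0.03 m and angle between bottle_mid's own z axis and vertical below 0.08 rad and height (world z) of bottle_mid between 0.098 and 0.105 m), for 0.2 s.
2. the red tin is fully home in the row (x of tin_red_mid in the frame of rack between -0.007 and 0.006 m and y of tin_red_mid in the frame of rack between -0.072 and 0.072 m and angle between tin_red_mid's own z axis and vertical below 0.1 rad and angle between the x axis of tin_red_mid and the x axis of rack, either way round below 0.2 rad and height (world z) of tin_red_mid below 0.052 m), for 0.2 s.
At the end, for the whole second after the job is handed in: Bottle upright (0.08 rad) on the mat, axis within 30 mm of its centre. Red tin upright (0.1 rad) between the side rails, in line with the rack (0.2 rad), at most 7 mm short of the back rail; the other three tins likewise, at most 10 mm short and 0.35 rad askew (all of step 1 and all of step 2 and x of tin_black_mid in the frame of rack between -0.01 and 0.006 m and y of tin_black_mid in the frame of rack between -0.072 and 0.072 m and angle between each of tin_black_mid, tin_white_mid, tin_blue_mid's own z axis and vertical below 0.1 rad and angle between the x axis of each of tin_black_mid, tin_white_mid, tin_blue_mid and the x axis of rack, either way round below 0.35 rad and height (world z) of each of tin_black_mid, tin_white_mid, tin_blue_mid below 0.052 m and x of tin_white_mid in the frame of rack between -0.01 and 0.006 m and y of tin_white_mid in the frame of rack between -0.072 and 0.072 m and x of tin_blue_mid in the frame of rack between -0.01 and 0.006 m and y of tin_blue_mid in the frame of rack between -0.072 and 0.072 m); the robot touches nothing.
It fails at once if the oil bottle is tipped over (more than 0.6 rad) (angle between bottle_mid's own z axis and vertical above 0.6 rad).
It fails at once if a tin is toppled (more than 0.6 rad) (angle between any of tin_black_mid, tin_white_mid, tin_blue_mid, tin_red_mid's own z axis and vertical above 0.6 rad).
It fails at once if the pepper mill, cup or jar is shifted by more than 25 mm (distance of any of mill, cup, jar from where it was at the start of the episode above 0.025 m).
It also fails if it takes over 72 s, if anything falls off the work surface, if the arm or the gripper's body presses on something with over 40 N, if the wrist force passes 120 N, or if a joint passes its speed limit or range.

## Working session

There is one attempt and no reset: what is moved stays moved. The work goes in short steps, Python scripts to look and compute and a tool call to move; the robot and the scene stay as the last step left them, time stands still between calls to the robot, and variables do not carry over. Pictures are saved under pics/ and viewed, at most 10 in all, crops included, and the job is handed in when it is done.

Besides the shell and the picture viewer there is one more tool, called after "Request:" as name([rows], argument=value, ...), one row to a line, values as JSON. apply_moves: Moves the arm, as the interface text tells. Its arguments: {"type":"object","properties":{"deltas":{"type":"array"}},"required":["deltas"]}

```bash
mkdir -p pics; ls; python3 - <<'E'
from plant import ctrl
import cv2, numpy as np
for n in ("top","side"):
    im=ctrl.snapshot(n); cv2.imwrite(f"pics/{n}0.png",im[:,:,::-1])
    p=ctrl.camera_params(n); print(n,p["fx"],p["cx"],p["cy"],p["dist_coeffs"],np.round(p["cam_to_world"],3).tolist())
p=ctrl.camera_params("wrist");print(p)
o=ctrl.get_obs();print(o)
E
```

```text
pics
top 546.3387418184841 316.38616368432446 236.07845286071122 [0.00371462 0.         0.         0.         0.        ] [[0.007, 0.989, -0.145, 0.363], [-1.0, 0.008, 0.005, 0.042], [0.006, 0.145, 0.989, 1.282], [0.0, 0.0, 0.0, 1.0]]
side 442.3717143984792 323.3618024346709 242.40419793294024 [-0.06286195  0.          0.          0.          0.        ] [[-0.995, 0.068, -0.068, 0.428], [-0.093, -0.502, 0.86, 0.951], [0.024, 0.862, 0.506, 0.628], [0.0, 0.0, 0.0, 1.0]]
{'fx': 412.85845931063255, 'fy': 412.85845931063255, 'cx': 318.8164221215234, 'cy': 245.3749016247619, 'dist_coeffs': array([0.00532556, 0.        , 0.        , 0.        , 0.        ]), 'mount': array([[ 2.97588322e-04,  9.64652644e-01,  2.63524548e-01,
         7.17996177e-02],
       [ 9.99999910e-01, -3.66790086e-04,  2.13402248e-04,
        -6.47637936e-04],
       [ 3.02517234e-04,  2.63524460e-01, -9.64652667e-01,
        -1.57654114e-01],
       [ 0.00000000e+00,  0.00000000e+00,  0.00000000e+00,
         1.00000000e+00]])}
{'clock': 0.1, 'joint_pos': array([-5.91238490e+01,  2.05870404e+01,  6.38497773e-01, -1.76799766e-02,
       -7.01346909e+01, -1.65071074e+01]), 'qvel': array([ 0.12764286, -0.09583568,  0.10274321,  0.27231154, -0.04564535,
        0.04256745]), 'tau': array([-1.22171434e-03, -5.84165025e+01,  2.93753314e+01,  7.01560602e+00,
        1.02121293e-02, -6.74826288e-05]), 'tool_pos': array([ 0.16738064, -0.65346829,  0.22571584]), 'orientation': array([ 1.79915474e+02, -7.71551874e-03, -1.65636971e+02]), 'force': array([ 0.48408053, -0.12772714, -0.45535257]), 'moment': array([ 0.0231705 ,  0.02336758, -0.04262163]), 'gripper_force': 0.0, 'opening': 0.08749429863941996}
```

View pics/top0.png

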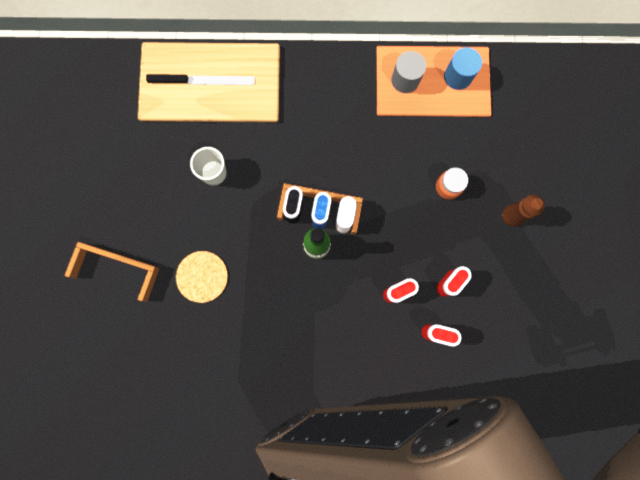

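View pics/side0.png

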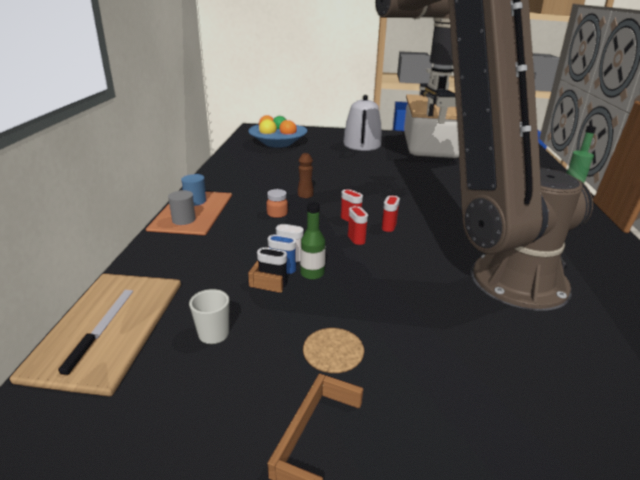

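The top picture (up = +x, left = +y) shows the row's rack (right-hand one) around (320,208) with black, blue and white tins. The bottle stands at about (317,243), the mat at (202,277), and the red tins at (402,291), (455,281) and (443,335); (455,281) looks farthest from the base. The cup is at (209,167), the jar at (452,184) and the mill at (520,212).

```bash
cat > h.py <<'E'
from plant import ctrl
import cv2, numpy as np
from scipy.spatial.transform import Rotation as R
def cam(n):
    p=ctrl.camera_params(n)
    if "cam_to_world" in p: T=p["cam_to_world"]
    else:
        o=ctrl.get_obs(); T=np.eye(4); T[:3,:3]=R.from_euler("xyz",o["orientation"],degrees=True).as_matrix(); T[:3,3]=o["tool_pos"]; T=T@p["mount"]
    K=np.array([[p["fx"],0,p["cx"]],[0,p["fy"],p["cy"]],[0,0,1]])
    return K,np.array(p["dist_coeffs"]),np.array(T)
def px2w(C,uv,z):
    K,d,T=C
    n=cv2.undistortPoints(np.array(uv,float).reshape(-1,1,2),K,d)[:,0]
    r=np.c_[n[:,0],-n[:,1],-np.ones(len(n))]@T[:3,:3].T
    return T[:3,3]+r*((z-T[2,3])/r[:,2])[:,None]
def w2px(C,P):
    K,d,T=C
    q=(np.atleast_2d(P)-T[:3,3])@T[:3,:3]*[1,-1,-1]
    return cv2.projectPoints(q,np.zeros(3),np.zeros(3),K,d)[0][:,0]
E
python3 - <<'E'
from h import *
im=cv2.imread("pics/top0.png"); C=cam("top")
hsv=cv2.cvtColor(im,cv2.COLOR_BGR2HSV)
def blobs(name,m,z,amin=60):
    n,l,s,c=cv2.connectedComponentsWithStats(m.astype(np.uint8))
    for i in range(1,n):
        if s[i,4]<amin: continue
        v,u=np.where(l==i); P=px2w(C,np.c_[u,v],z)[:,:2]; (cx,cy),(w,h),a=cv2.minAreaRect((P*1000).astype(np.float32))
        if h>w: a=a-90
        print(name,np.round(c[i]),"area",s[i,4],"ctr",np.round([cx,cy],1),"wh",np.round([w,h],1),"axis deg",round((a+90)%180-90,1),"r",round(np.hypot(cx,cy)))
H,S,V=hsv[...,0],hsv[...,1],hsv[...,2]
blobs("red",((H<5)|(H>175))&(S>180)&(V>200),.085)
blobs("blue",(H>100)&(H<120)&(S>180)&(V>150),.085)
blobs("mat",(H>12)&(H<25)&(S>80)&(V>100)&(np.indices(H.shape)[0]>240),.006,800)
cv2.imwrite("pics/crop.png",cv2.resize(im[170:270,260:380],None,fx=6,fy=6,interpolation=cv2.INTER_CUBIC))
E
```

```text
red [458. 280.] area 209 ctr [ 442.9 -274.4] wh [20.4 52.6] axis deg -40.6 r 521
red [403. 290.] area 210 ctr [ 421.5 -153.1] wh [19.3 52.3] axis deg -63.4 r 448
red [445. 335.] area 216 ctr [ 324.6 -242.8] wh [53.5 19.6] axis deg 75.2 r 405
mat [202. 276.] area 1544 ctr [453.9 304.1] wh [121.6 121.1] axis deg 1.8 r 546
mat [435. 461.] area 5957 ctr [  73.4 -157.6] wh [132.4 649.3] axis deg -89.6 r 174
```

View pics/crop.png

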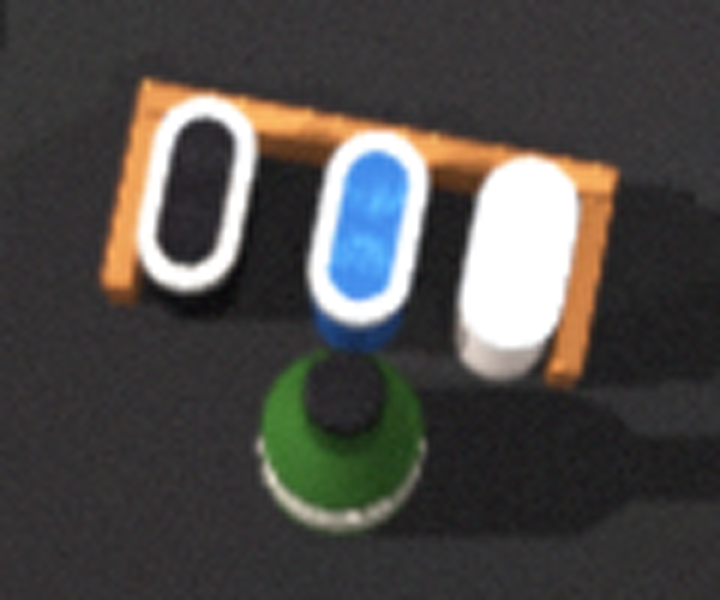

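The enlarged crop shows the rack's outer back corners at about (145,80) and (617,168) in crop pixels. The lid centres are black (197,195), blue (368,230) and white (519,253), and the stopper is at (344,392).

```bash
python3 - <<'E'
from h import *
C=cam("top")
f=lambda *p: np.array(p)/6+[260,170]-0.4
W=lambda z,*p: px2w(C,f(*p),z)[:,:2]*1000
c=W(40,(0,0)) if 0 else W(.04,(145,80),(617,168),(104,287),(575,373))
print("corners",c.round(1).tolist(), np.linalg.norm(c[0]-c[1]),np.linalg.norm(c[0]-c[2]),np.linalg.norm(c[1]-c[3]))
m=np.array([[47,94],[47,-94],[-35,94],[-35,-94]],float)
mc,cc=m.mean(0),c.mean(0); U,s,Vt=np.linalg.svd((m-mc).T@(c-cc)); Rm=Vt.T@U.T; t=cc-Rm@mc
yaw=np.degrees(np.arctan2(Rm[1,0],Rm[0,0])); print("rack",t.round(1),"yaw",yaw.round(2),"res",(c-(m@Rm.T+t)).round(1).tolist())
for n,pts in dict(black=[(207,98),(185,292)],blue=[(380,133),(356,325)],white=[(530,157),(507,350)]).items():
    w=W(.085,*pts); q=(w-t)@Rm; print(n,w.mean(0).round(1),"rackframe",q.mean(0).round(1),"len",np.linalg.norm(w[0]-w[1]).round(1),"ang",np.degrees(np.arctan2(*(q[0]-q[1])[::-1])).round(1))
b=W(.19,(344,392)); print("bottle",b,(b-t)@Rm)
# bottle check: lower body edge
print("stopper width",np.ptp(W(.19,(304,390),(386,390)),0), "body at z95:",W(.095,(344,437)))
print("cup rim",px2w(C,[[208,160]],.085)[0,:2],"jar",px2w(C,[[454,180]],.07)[0,:2],"mill",px2w(C,[[534,203]],.145)[0,:2])
# side view check
S=cam("side"); print(w2px(S,[[*(b[0]/1000),.19],[.4439,-.2749,.085],[*(t/1000),.04]]).round(0))
E
```

```text
corners [[669.5, 112.7], [636.1, -70.4], [587.7, 127.2], [555.7, -53.9]] 186.1890705172194 83.02959644455795 82.09947939396264
rack [606.3  30. ] yaw -10.29 res [[0.1, -1.3], [0.3, 0.5], [-1.0, -1.5], [0.6, 2.4]]
black [614.8  90.5] rackframe [-2.5 61. ] len 74.1 ang 4.7
blue [602.4  26.4] rackframe [-3.2 -4.3] len 73.3 ang 3.6
white [593.6 -29.6] rackframe [ -1.9 -60.9] len 73.5 ang 3.6
bottle [[525.31530166  35.47730295]] [[-80.68778784  -9.05261935]]
stopper width [ 0.21722499 27.61651035] body at z95: [[522.80900516  34.825881  ]]
cup rim [0.70996298 0.28193023] jar [ 0.67215019 -0.27667828] mill [ 0.60424632 -0.42569489]
[[313. 204.]
 [351. 193.]
 [281. 256.]]
```

```bash
cat > to.py <<'E'
import sys; from h import *
# usage: to.py x y z [tool_y_angle_deg]  -> shift in tool axes (mm), turn about tool z (deg)
o=ctrl.get_obs(); Rt=R.from_euler("xyz",o["orientation"],degrees=True)
a=list(map(float,sys.argv[1:])); print("t",round(o["clock"],2),"pos",(o["tool_pos"]*1000).round(1),"F",o["force"].round(1),"open",round(o["opening"]*1000,1),"gf",round(o["gripper_force"],1),"j",o["joint_pos"].round(0))
m=Rt.as_matrix(); cur=np.degrees(np.arctan2(m[1,1],m[0,1])); psi=np.radians(a[3] if len(a)>3 else cur)
yt=np.array([np.cos(psi),np.sin(psi),0]); zt=np.array([0,0,-1.]); Rg=R.from_matrix(np.c_[np.cross(yt,zt),yt,zt])
print("tool y ang",cur.round(2),"shift",(Rt.inv().apply(np.array(a[:3])-o["tool_pos"]*1000)).round(1),"turn",(Rt.inv()*Rg).as_rotvec(degrees=True).round(2))
E
python3 to.py 525 35.5 230
```

```text
t 0.1 pos [ 167.4 -653.5  225.7] F [ 0.5 -0.1 -0.5] open 87.5 gf 0.0 j [-59.  21.   1.  -0. -70. -17.]
tool y ang 104.36 shift [-517.3  578.7   -3.5] turn [ 0.08 -0.01  0.  ]
```

Request:
apply_moves([
  {"fingers": 87,"delta_pos": [-259,289,-4],"angular": [0,0,0]},
  {"fingers": 87,"delta_pos": [-259,289,-4],"angular": [0,0,0]},
  {"fingers": 87,"delta_pos": [-259,289,-4],"angular": [0,0,0]},
  {"fingers": 87,"delta_pos": [-259,289,-4],"angular": [0,0,0]},
  {"fingers": 87,"delta_pos": [-259,289,-4],"angular": [0,0,0]},
  {"fingers": 87,"delta_pos": [-259,289,-4],"angular": [0,0,0]},
  {"fingers": 87,"delta_pos": [-259,289,-4],"angular": [0,0,0]},
  {"fingers": 87,"delta_pos": [-259,289,-4],"angular": [0,0,0]},
  {"fingers": 87,"delta_pos": [-259,289,-4],"angular": [0,0,0]},
  {"fingers": 87,"delta_pos": [-259,289,-4],"angular": [0,0,0]},
])

```text
clock: 1.1
tool_pos: [0.3471, -0.3088, 0.2306]
orientation: [-180.0, 0.0, -165.5]
force: [0.3, 0.1, 0.4]
opening: 0.0868
gripper_force: 0.0
```

```bash
python3 to.py 485 35.5 230
```

```text
t 1.1 pos [ 347.1 -308.8  230.6] F [0.3 0.1 0.4] open 86.8 gf 0.0 j [-17.   0. -24.  -0. -66. -58.]
tool y ang 104.53 shift [-219.9  298.7    0.7] turn [-0.    0.01  0.  ]
```

Request:
apply_moves([
  {"fingers": 87,"delta_pos": [-220,299,0],"angular": [0,0,0]},
  {"fingers": 87,"delta_pos": [-220,299,0],"angular": [0,0,0]},
  {"fingers": 87,"delta_pos": [-220,299,0],"angular": [0,0,0]},
  {"fingers": 87,"delta_pos": [-220,299,0],"angular": [0,0,0]},
  {"fingers": 87,"delta_pos": [-220,299,0],"angular": [0,0,0]},
  {"fingers": 87,"delta_pos": [-220,299,0],"angular": [0,0,0]},
  {"fingers": 87,"delta_pos": [-220,299,0],"angular": [0,0,0]},
  {"fingers": 87,"delta_pos": [-220,299,0],"angular": [0,0,0]},
  {"fingers": 87,"delta_pos": [-220,299,0],"angular": [0,0,0]},
  {"fingers": 87,"delta_pos": [-220,299,0],"angular": [0,0,0]},
])

```text
clock: 2.1
tool_pos: [0.4856, 0.0339, 0.2299]
orientation: [-180.0, -0.1, -165.7]
force: [-0.3, -0.6, 0.3]
opening: 0.0871
gripper_force: 0.0
```

```bash
python3 to.py 525 35.5 131; python3 - <<'E'
from h import *
C=cam("wrist"); np.savez("w1.npz",K=C[0],d=C[1],T=C[2])
cv2.imwrite("pics/w1.png",ctrl.snapshot("wrist")[:,:,::-1])
print(w2px(C,[[.5253,.0355,.19],[.6148,.0905,.085],[.6024,.0264,.085]]))
E
```

```text
t 2.1 pos [485.6  33.9 229.9] F [-0.3 -0.6  0.3] open 87.1 gf 0.0 j [  27.    2.  -22.   -0.  -66. -103.]
tool y ang 104.34 shift [-38.7  -8.2  98.9] turn [-0.02 -0.09 -0.  ]
[[304.54119613 348.31157962]
 [346.84032683 392.98883925]
 [275.73635875 363.38697147]]
```

View pics/w1.png

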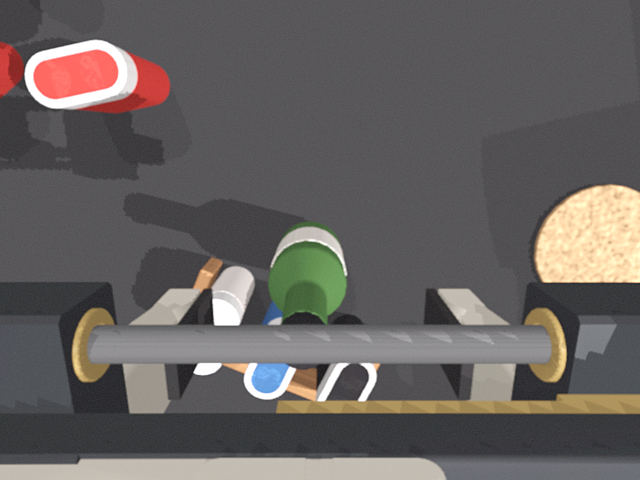

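The wrist view shows the bottle neck at about (305,320) between the open fingers, and the blue lid at (270,378), both where the top-view estimates put them. I go on to the neck grasp.

Request:
apply_moves([
  {"fingers": 87,"delta_pos": [-39,-8,0],"angular": [0,0,0]},
  {"fingers": 87,"delta_pos": [-39,-8,0],"angular": [0,0,0]},
  {"fingers": 87,"delta_pos": [-39,-8,30],"angular": [0,0,0]},
  {"fingers": 87,"delta_pos": [-39,-8,60],"angular": [0,0,0]},
  {"fingers": 87,"delta_pos": [-39,-8,90],"angular": [0,0,0]},
  {"fingers": 87,"delta_pos": [-39,-8,98],"angular": [0,0,0]},
  {"fingers": 87,"delta_pos": [-39,-8,98],"angular": [0,0,0]},
  {"fingers": 50,"delta_pos": [-39,-8,98],"angular": [0,0,0]},
  {"fingers": 30,"delta_pos": [-39,-8,98],"angular": [0,0,0]},
  {"fingers": 15,"delta_pos": [-39,-8,98],"angular": [0,0,0]},
])

```text
clock: 3.15
tool_pos: [0.526, 0.0368, 0.1339]
orientation: [180.0, 0.1, -165.6]
force: [0.3, 0.3, 0.3]
opening: 0.0686
gripper_force: 0.0
```

Request:
apply_moves([
  {"fingers": 10,"delta_pos": [0,0,0],"angular": [0,0,0]},
  {"fingers": 10,"delta_pos": [0,0,0],"angular": [0,0,0]},
  {"fingers": 10,"delta_pos": [0,0,0],"angular": [0,0,0]},
  {"fingers": 10,"delta_pos": [0,0,0],"angular": [0,0,0]},
  {"fingers": 10,"delta_pos": [0,0,-10],"angular": [0,0,0]},
  {"fingers": 10,"delta_pos": [0,0,-25],"angular": [0,0,0]},
  {"fingers": 10,"delta_pos": [0,0,-40],"angular": [0,0,0]},
  {"fingers": 10,"delta_pos": [0,0,-40],"angular": [0,0,0]},
])

```text
clock: 3.95
tool_pos: [0.5263, 0.0369, 0.1745]
orientation: [180.0, 0.2, -165.6]
force: [-0.2, 0.6, -3.8]
opening: 0.0283
gripper_force: 30.0
```

```bash
python3 to.py 454 304 172; python3 - <<'E'
from h import *
im=ctrl.snapshot("side"); cv2.imwrite("pics/s1.png",cv2.resize(im[150:380,200:420,::-1],None,fx=2.5,fy=2.5))
E
```

```text
t 3.95 pos [526.3  36.9 174.5] F [-0.2  0.6 -3.8] open 28.3 gf 30.0 j [  25.    9.  -22.    0.  -59. -101.]
tool y ang 104.38 shift [  3.7 276.7   2.5] turn [ 0.01  0.16 -0.  ]
```

View pics/s1.png

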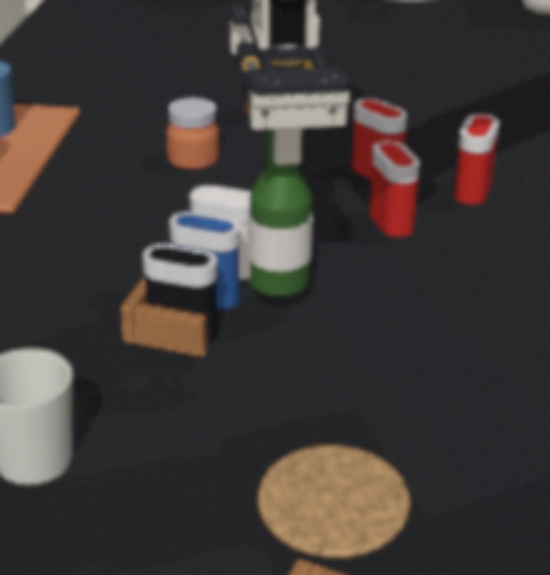

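The side view shows the bottle held upright by the neck and clear of the counter, with the tins undisturbed. Next I carry it to the mat.

Request:
apply_moves([
  {"fingers": 10,"delta_pos": [0,20,0],"angular": [0,0,0]},
  {"fingers": 10,"delta_pos": [1,50,0],"angular": [0,0,0]},
  {"fingers": 10,"delta_pos": [1,85,0],"angular": [0,0,0]},
  {"fingers": 10,"delta_pos": [2,120,0],"angular": [0,0,0]},
  {"fingers": 10,"delta_pos": [2,155,0],"angular": [0,0,0]},
  {"fingers": 10,"delta_pos": [3,190,0],"angular": [0,0,0]},
  {"fingers": 10,"delta_pos": [3,225,0],"angular": [0,0,0]},
  {"fingers": 10,"delta_pos": [4,255,0],"angular": [0,0,0]},
  {"fingers": 10,"delta_pos": [4,272,0],"angular": [0,0,0]},
  {"fingers": 10,"delta_pos": [4,277,0],"angular": [0,0,0]},
])

```text
clock: 5.0
tool_pos: [0.4519, 0.305, 0.1715]
orientation: [-180.0, -0.1, -165.5]
force: [0.6, -0.7, -5.4]
opening: 0.0283
gripper_force: 30.0
```

Request:
apply_moves([
  {"fingers": 10,"delta_pos": [0,0,0],"angular": [0,0,0]},
  {"fingers": 10,"delta_pos": [0,0,10],"angular": [0,0,0]},
  {"fingers": 10,"delta_pos": [0,0,20],"angular": [0,0,0]},
  {"fingers": 10,"delta_pos": [0,0,27],"angular": [0,0,0]},
  {"fingers": 10,"delta_pos": [0,0,30],"angular": [0,0,0]},
  {"fingers": 10,"delta_pos": [0,0,30],"angular": [0,0,0]},
])

```text
clock: 5.6
tool_pos: [0.4558, 0.3042, 0.1467]
orientation: [180.0, 0.4, -165.6]
force: [-2.2, -4.4, 26.0]
opening: 0.0282
gripper_force: 30.0
```

```bash
python3 to.py 454 304 140
```

```text
t 5.6 pos [455.8 304.2 146.7] F [-2.2 -4.4 26. ] open 28.2 gf 30.0 j [  54.   12.  -22.    0.  -55. -130.]
tool y ang 104.44 shift [1.8 0.2 6.7] turn [ 0.03  0.39 -0.  ]
```

```bash
python3 - <<'E'
from h import *
a=ctrl.snapshot("side")[220:400,250:430,::-1]; b=ctrl.snapshot("top")[180:330,120:300,::-1]
cv2.imwrite("pics/s2.png",np.hstack([cv2.resize(a,(400,400)),cv2.resize(b,(400,400))]))
S=cam("side"); print(w2px(S,[[.454,.304,.006],[.454,.304,.196]])-[250,220])
E
```

```text
[[ 82.87318507 128.36153682]
 [ 86.6796576   48.65240147]]
```

View pics/s2.png

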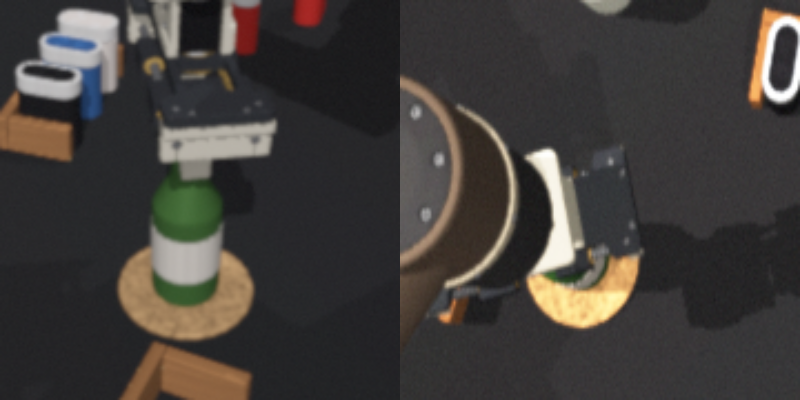

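The side view shows the bottle upright in the middle of the mat, pressed lightly. I ease the force, open and rise.

Request:
apply_moves([
  {"fingers": 10,"delta_pos": [0,0,-2],"angular": [0,0,0]},
  {"fingers": 10,"delta_pos": [0,0,-3],"angular": [0,0,0]},
])

```text
clock: 5.9
tool_pos: [0.454, 0.3036, 0.1468]
orientation: [180.0, 0.1, -165.6]
force: [0.4, -1.5, 2.8]
opening: 0.0282
gripper_force: 30.0
```

Request:
apply_moves([
  {"fingers": 87,"delta_pos": [0,0,0],"angular": [0,0,0]},
  {"fingers": 87,"delta_pos": [0,0,0],"angular": [0,0,0]},
  {"fingers": 87,"delta_pos": [0,0,0],"angular": [0,0,0]},
  {"fingers": 87,"delta_pos": [0,0,0],"angular": [0,0,0]},
  {"fingers": 87,"delta_pos": [0,0,0],"angular": [0,0,0]},
  {"fingers": 87,"delta_pos": [0,0,-30],"angular": [0,0,0]},
  {"fingers": 87,"delta_pos": [0,0,-70],"angular": [0,0,0]},
  {"fingers": 87,"delta_pos": [0,0,-90],"angular": [0,0,0]},
  {"fingers": 87,"delta_pos": [0,0,-90],"angular": [0,0,0]},
])

```text
clock: 6.8
tool_pos: [0.454, 0.3052, 0.239]
orientation: [179.8, 0.3, -165.6]
force: [0.3, 1.0, -0.1]
opening: 0.0866
gripper_force: 0.0
```

```bash
python3 to.py 443 -274.5 200 139.4;python3 to.py 443 -120 230 139.4
```

```text
t 6.8 pos [454.  305.2 239. ] F [ 0.3  1.  -0.1] open 86.6 gf 0.0 j [  54.    8.  -15.    0.  -67. -130.]
tool y ang 104.4 shift [ 155.  -558.9   36.5] turn [  0.08   0.34 -35.  ]
t 6.8 pos [454.  305.2 239. ] F [ 0.3  1.  -0.1] open 86.6 gf 0.0 j [  54.    8.  -15.    0.  -67. -130.]
tool y ang 104.4 shift [ 116.4 -409.1    7.2] turn [  0.08   0.34 -35.  ]
```

Request:
apply_moves([
  {"fingers": 87,"delta_pos": [116,-409,8],"angular": [0,0,-35]},
  {"fingers": 87,"delta_pos": [116,-409,8],"angular": [0,0,-35]},
  {"fingers": 87,"delta_pos": [116,-409,8],"angular": [0,0,-35]},
  {"fingers": 87,"delta_pos": [116,-409,8],"angular": [0,0,-35]},
  {"fingers": 87,"delta_pos": [116,-409,8],"angular": [0,0,-35]},
  {"fingers": 87,"delta_pos": [116,-409,8],"angular": [0,0,-35]},
  {"fingers": 87,"delta_pos": [116,-409,8],"angular": [0,0,-35]},
  {"fingers": 87,"delta_pos": [116,-409,8],"angular": [0,0,-35]},
  {"fingers": 87,"delta_pos": [116,-409,8],"angular": [0,0,-35]},
  {"fingers": 87,"delta_pos": [116,-409,8],"angular": [0,0,-35]},
])

```text
clock: 7.8
tool_pos: [0.4408, -0.124, 0.2265]
orientation: [179.9, -0.1, -130.9]
force: [-1.0, 1.0, 0.5]
opening: 0.087
gripper_force: 0.0
```

```bash
python3 to.py 443 -274.5 190 139.4
```

```text
t 7.8 pos [ 440.8 -124.   226.5] F [-1.   1.   0.5] open 87.0 gf 0.0 j [  9.  -0. -25.  -0. -65. -50.]
tool y ang 139.14 shift [ 112.4 -100.2   36.6] turn [ 0.07 -0.08 -0.26]
```

Request:
apply_moves([
  {"fingers": 87,"delta_pos": [112,-100,30],"angular": [0,0,0]},
  {"fingers": 87,"delta_pos": [112,-100,30],"angular": [0,0,0]},
  {"fingers": 87,"delta_pos": [112,-100,30],"angular": [0,0,0]},
  {"fingers": 87,"delta_pos": [112,-100,30],"angular": [0,0,0]},
  {"fingers": 87,"delta_pos": [112,-100,30],"angular": [0,0,0]},
  {"fingers": 87,"delta_pos": [112,-100,30],"angular": [0,0,0]},
])

```text
clock: 8.4
tool_pos: [0.4448, -0.2704, 0.1972]
orientation: [180.0, -0.0, -130.6]
force: [-0.4, 0.5, -0.3]
opening: 0.0868
gripper_force: 0.0
```

```bash
python3 - <<'E'
from h import *
C=cam("wrist"); im=ctrl.snapshot("wrist")[:,:,::-1].copy(); t=ctrl.snapshot("top")[:,:,::-1].copy()
cv2.imwrite("pics/w2.png",np.hstack([cv2.resize(im,(400,300)),cv2.resize(t[120:330,160:440],(400,300))])); cv2.imwrite("pics/w2f.png",im); cv2.imwrite("pics/t2f.png",t)
h=cv2.cvtColor(im,cv2.COLOR_BGR2HSV); m=(((h[...,0]<6)|(h[...,0]>174))&(h[...,1]>150)&(h[...,2]>215))
n,l,s,c=cv2.connectedComponentsWithStats(m.astype(np.uint8))
for i in range(1,n):
    if s[i,4]<400: continue
    v,u=np.where(l==i); P=px2w(C,np.c_[u,v],.085)[:,:2]; r=cv2.minAreaRect((P*1000).astype(np.float32)); print(c[i].round(),s[i],np.round(r[0],1),np.round(r[1],1),round(r[2],1))
E
python3 to.py 443 -274.5 67 139.4
```

```text
t 8.5 pos [ 445.2 -270.   197.9] F [0.2 1.2 0.3] open 87.0 gf 0.0 j [-10.   7. -21.  -0. -62. -31.]
tool y ang 139.47 shift [  4.9  -1.2 130.9] turn [-0.03  0.03  0.07]
```

View pics/w2.png

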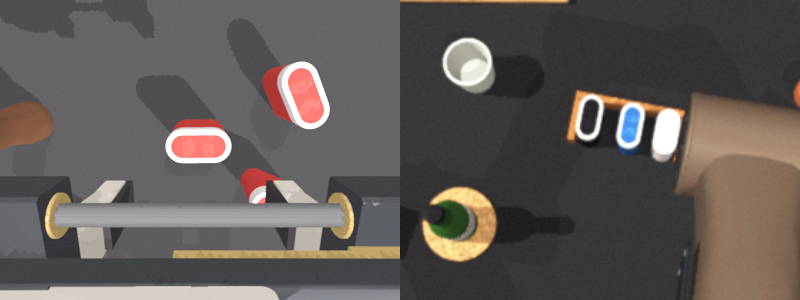

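The wrist view shows the wanted red tin lying square to the fingers at (197,145) in the half-scale picture. In the top view the bottle stands upright on the mat.

```bash
python3 - <<'E'
from h import *
C=cam("wrist"); im=cv2.imread("pics/w2f.png")
b,g,r=[im[...,i].astype(int) for i in range(3)]
m=((r>200)&(r-g>60)&(g-b<40))
n,l,s,c=cv2.connectedComponentsWithStats(m.astype(np.uint8))
for i in range(1,n):
    if s[i,4]<600: continue
    v,u=np.where(l==i); P=px2w(C,np.c_[u,v],.085)[:,:2]; q=cv2.minAreaRect((P*1000).astype(np.float32)); print(c[i].round(),s[i,4],np.round(q[0],1),np.round(q[1],1),round(q[2],1))
print(w2px(C,[[.443,-.2745,.085]]))
T=cam("top"); print("stopper", px2w(T,[[160+33*.7,120+215*.7]],.196)[0]*1000)
E
```

```text
[489. 153.] 3335 [ 324.1 -243.8] [58.4 24.9] 75.8
[317. 234.] 2810 [ 442.6 -275.1] [24.3 58.1] 49.5
[[317.05719122 235.72238432]]
stopper [450.87949629 300.97711325 196.        ]
```

Request:
apply_moves([
  {"fingers": 87,"delta_pos": [5,-1,0],"angular": [0,0,0]},
  {"fingers": 87,"delta_pos": [5,-1,35],"angular": [0,0,0]},
  {"fingers": 87,"delta_pos": [5,-1,70],"angular": [0,0,0]},
  {"fingers": 87,"delta_pos": [5,-1,100],"angular": [0,0,0]},
  {"fingers": 87,"delta_pos": [5,-1,125],"angular": [0,0,0]},
  {"fingers": 87,"delta_pos": [5,-1,143],"angular": [0,0,0]},
  {"fingers": 87,"delta_pos": [5,-1,150],"angular": [0,0,0]},
  {"fingers": 87,"delta_pos": [5,-1,150],"angular": [0,0,0]},
  {"fingers": 87,"delta_pos": [5,-1,150],"angular": [0,0,0]},
])

```text
clock: 9.4
tool_pos: [0.4431, -0.2757, 0.0485]
orientation: [-179.9, 0.0, -130.6]
force: [0.6, 0.1, -0.1]
opening: 0.0866
gripper_force: 0.0
```

```bash
python3 to.py 442.8 -274.8 48 139.4
```

```text
t 9.4 pos [ 443.1 -275.7   48.5] F [ 0.6  0.1 -0.1] open 86.6 gf 0.0 j [-10.  17. -31.   0. -41. -30.]
tool y ang 139.42 shift [-0.5  0.8  0.5] turn [-0.07  0.03  0.02]
```

Well centred; now close and lift.

Request:
apply_moves([
  {"fingers": 60,"delta_pos": [0,0,0],"angular": [0,0,0]},
  {"fingers": 55,"delta_pos": [0,0,0],"angular": [0,0,0]},
  {"fingers": 55,"delta_pos": [0,0,0],"angular": [0,0,0]},
  {"fingers": 55,"delta_pos": [0,0,0],"angular": [0,0,0]},
  {"fingers": 55,"delta_pos": [0,0,0],"angular": [0,0,0]},
  {"fingers": 55,"delta_pos": [0,0,-15],"angular": [0,0,0]},
  {"fingers": 55,"delta_pos": [0,0,-45],"angular": [0,0,0]},
  {"fingers": 55,"delta_pos": [0,0,-80],"angular": [0,0,0]},
  {"fingers": 55,"delta_pos": [0,0,-105],"angular": [0,0,0]},
  {"fingers": 55,"delta_pos": [0,0,-105],"angular": [0,0,0]},
])

```text
clock: 10.4
tool_pos: [0.4444, -0.2764, 0.1563]
orientation: [-179.7, 0.1, -130.6]
force: [0.8, 0.0, -1.1]
opening: 0.0695
gripper_force: 30.0
```

```bash
python3 to.py 500 75 153 169.7; python3 - <<'E'
from h import *
t=ctrl.snapshot("side")[:,:,::-1].copy()
cv2.imwrite("pics/s3.png",cv2.resize(t[90:330,240:440],(500,600)))
E
```

```text
t 10.4 pos [ 444.4 -276.4  156.3] F [ 0.8  0.  -1.1] open 69.5 gf 30.0 j [-10.   9. -24.   0. -56. -30.]
tool y ang 139.4 shift [-303.   186.5    2.9] turn [ -0.37   0.05 -30.3 ]
```

View pics/s3.png

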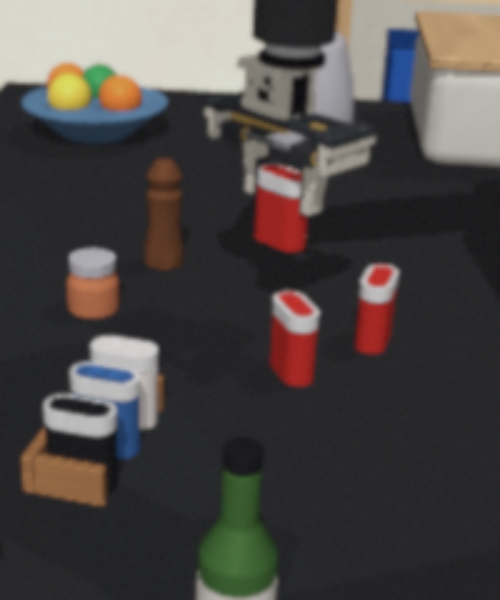

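The tin is held square with its underside clear (opening 69.5 mm), and the row and bottle are undisturbed. Next I carry it to the front of the black–blue gap.

Request:
apply_moves([
  {"fingers": 55,"delta_pos": [-15,9,0],"angular": [0,0,-2]},
  {"fingers": 55,"delta_pos": [-45,28,0],"angular": [0,0,-5]},
  {"fingers": 55,"delta_pos": [-80,49,0],"angular": [0,0,-9]},
  {"fingers": 55,"delta_pos": [-115,71,0],"angular": [0,0,-13]},
  {"fingers": 55,"delta_pos": [-150,92,0],"angular": [0,0,-17]},
  {"fingers": 55,"delta_pos": [-185,114,0],"angular": [0,0,-21]},
  {"fingers": 55,"delta_pos": [-220,135,0],"angular": [0,0,-25]},
  {"fingers": 55,"delta_pos": [-255,157,0],"angular": [0,0,-28]},
  {"fingers": 55,"delta_pos": [-285,175,0],"angular": [0,0,-30]},
  {"fingers": 55,"delta_pos": [-300,184,0],"angular": [0,0,-30.3]},
])

```text
clock: 11.45
tool_pos: [0.4977, 0.074, 0.1513]
orientation: [179.9, -0.0, -100.2]
force: [-0.0, -0.0, -1.4]
opening: 0.0694
gripper_force: 30.0
```

```bash
python3 to.py 500.9 76.6 49.5 169.7
```

```text
t 11.45 pos [497.7  74.  151.3] F [-0.  -0.  -1.4] open 69.4 gf 30.0 j [ 31.   8. -27.  -0. -55. -41.]
tool y ang 169.83 shift [ -3.2  -2.9 101.7] turn [ 0.09 -0.05  0.13]
```

Request:
apply_moves([
  {"fingers": 55,"delta_pos": [-3,-3,20],"angular": [0,0,0]},
  {"fingers": 55,"delta_pos": [-3,-3,45],"angular": [0,0,0]},
  {"fingers": 55,"delta_pos": [-3,-3,70],"angular": [0,0,0]},
  {"fingers": 55,"delta_pos": [-3,-3,88],"angular": [0,0,0]},
  {"fingers": 55,"delta_pos": [-3,-3,96],"angular": [0,0,0]},
  {"fingers": 55,"delta_pos": [-3,-3,100],"angular": [0,0,0]},
  {"fingers": 55,"delta_pos": [-3,-3,101],"angular": [0,0,0]},
  {"fingers": 55,"delta_pos": [-3,-3,101],"angular": [0,0,0]},
])

```text
clock: 12.25
tool_pos: [0.5019, 0.0743, 0.0521]
orientation: [-180.0, 0.0, -100.3]
force: [-0.3, 0.0, -1.7]
opening: 0.0694
gripper_force: 30.0
```

```bash
python3 to.py 500.9 76.6 49.5 169.7; python3 - <<'E'
from h import *
C=cam("wrist"); im=ctrl.snapshot("wrist")[:,:,::-1].copy(); t=ctrl.snapshot("side")[:,:,::-1].copy()
cv2.imwrite("pics/w4.png",np.hstack([cv2.resize(im,(400,300)),cv2.resize(t[190:310,200:360],(400,300),interpolation=cv2.INTER_CUBIC)]))
E
```

```text
t 12.25 pos [501.9  74.3  52.1] F [-0.3  0.  -1.7] open 69.4 gf 30.0 j [ 31.  16. -33.   0. -41. -41.]
tool y ang 169.66 shift [-2.1  1.4  2.6] turn [-0.04  0.03 -0.04]
```

View pics/w4.png

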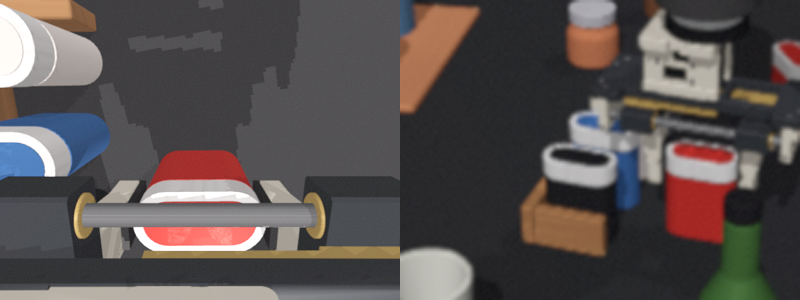

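The wrist view shows the red tin straight in the fingers, and the side view shows it standing just in front of the black–blue gap. I start the insertion slowly and watch the force.

Request:
apply_moves([
  {"fingers": 55,"delta_pos": [-2,-6,2],"angular": [0,0,0]},
  {"fingers": 55,"delta_pos": [-2,-12,2],"angular": [0,0,0]},
  {"fingers": 55,"delta_pos": [-2,-18,2],"angular": [0,0,0]},
  {"fingers": 55,"delta_pos": [-2,-24,2],"angular": [0,0,0]},
  {"fingers": 55,"delta_pos": [-2,-30,2],"angular": [0,0,0]},
  {"fingers": 55,"delta_pos": [-2,-35,2],"angular": [0,0,0]},
  {"fingers": 55,"delta_pos": [-2,-40,2],"angular": [0,0,0]},
  {"fingers": 55,"delta_pos": [-2,-45,2],"angular": [0,0,0]},
])

```text
clock: 13.15
tool_pos: [0.5465, 0.068, 0.0495]
orientation: [180.0, -0.0, -100.3]
force: [1.2, -0.6, -0.1]
opening: 0.0695
gripper_force: 30.0
```

Request:
apply_moves([
  {"fingers": 55,"delta_pos": [0,-4,0],"angular": [0,0,0]},
  {"fingers": 55,"delta_pos": [0,-8,0],"angular": [0,0,0]},
  {"fingers": 55,"delta_pos": [0,-12,0],"angular": [0,0,0]},
  {"fingers": 55,"delta_pos": [0,-16,0],"angular": [0,0,0]},
  {"fingers": 55,"delta_pos": [0,-20,0],"angular": [0,0,0]},
])

```text
clock: 13.65
tool_pos: [0.5659, 0.0645, 0.0495]
orientation: [180.0, -0.0, -100.3]
force: [-0.8, -0.1, -1.8]
opening: 0.0691
gripper_force: 30.0
```

```bash
cat > rk.py <<'E'
from h import *
o=ctrl.get_obs(); d=o["tool_pos"][:2]*1000-[606.3,30]; c,s=np.cos(np.radians(-10.3)),np.sin(np.radians(-10.3))
print("rack x,y",round(d@[c,s],1),round(d@[-s,c],1)); 
E
python3 rk.py; python3 to.py 606 57 50 169.7
```

```text
rack x,y -45.9 26.7
t 13.65 pos [565.9  64.5  49.5] F [-0.8 -0.1 -1.8] open 69.1 gf 30.0 j [ 26.  21. -25.  -0. -44. -36.]
tool y ang 169.67 shift [  0.2 -40.8  -0.5] turn [ 0.02 -0.01 -0.03]
```

Request:
apply_moves([
  {"fingers": 55,"delta_pos": [0,-4,0],"angular": [0,0,0]},
  {"fingers": 55,"delta_pos": [0,-8,0],"angular": [0,0,0]},
  {"fingers": 55,"delta_pos": [0,-12,0],"angular": [0,0,0]},
  {"fingers": 55,"delta_pos": [0,-16,0],"angular": [0,0,0]},
  {"fingers": 55,"delta_pos": [0,-20,0],"angular": [0,0,0]},
  {"fingers": 55,"delta_pos": [0,-24,0],"angular": [0,0,0]},
  {"fingers": 55,"delta_pos": [0,-28,0],"angular": [0,0,0]},
])

```text
clock: 14.35
tool_pos: [0.5937, 0.0594, 0.0495]
orientation: [180.0, -0.0, -100.3]
force: [-1.1, -0.1, -1.0]
opening: 0.0696
gripper_force: 30.0
```

```bash
python3 rk.py; python3 to.py 606 57 50 169.7
```

```text
rack x,y -17.7 26.7
t 14.35 pos [593.7  59.4  49.5] F [-1.1 -0.1 -1. ] open 69.6 gf 30.0 j [ 24.  23. -22.   0. -45. -35.]
tool y ang 169.67 shift [  0.1 -12.6  -0.5] turn [ 0.01 -0.   -0.03]
```

Request:
apply_moves([
  {"fingers": 55,"delta_pos": [0,-4,0],"angular": [0,0,0]},
  {"fingers": 55,"delta_pos": [0,-8,0],"angular": [0,0,0]},
  {"fingers": 55,"delta_pos": [0,-11,0],"angular": [0,0,0]},
  {"fingers": 55,"delta_pos": [0,-14,0],"angular": [0,0,0]},
  {"fingers": 55,"delta_pos": [0,-16,0],"angular": [0,0,0]},
  {"fingers": 55,"delta_pos": [0,-16,0],"angular": [0,0,0]},
])

```text
clock: 14.95
tool_pos: [0.6095, 0.0566, 0.0496]
orientation: [-180.0, 0.0, -100.3]
force: [0.8, -1.2, -1.3]
opening: 0.0697
gripper_force: 30.0
```

```bash
python3 rk.py; python3 to.py 606 57 50 169.7;  python3 - <<'E'
from h import *
im=ctrl.snapshot("wrist")[:,:,::-1].copy(); t=ctrl.snapshot("side")[:,:,::-1].copy()
cv2.imwrite("pics/w5.png",np.hstack([cv2.resize(im,(400,300)),cv2.resize(t[190:310,200:360],(400,300),interpolation=cv2.INTER_CUBIC)]))
E
```

```text
rack x,y -1.6 26.7
t 14.95 pos [609.5  56.6  49.6] F [ 0.8 -1.2 -1.3] open 69.7 gf 30.0 j [ 24.  24. -20.   0. -46. -34.]
tool y ang 169.66 shift [ 0.2  3.5 -0.5] turn [-0.01  0.   -0.04]
```

View pics/w5.png

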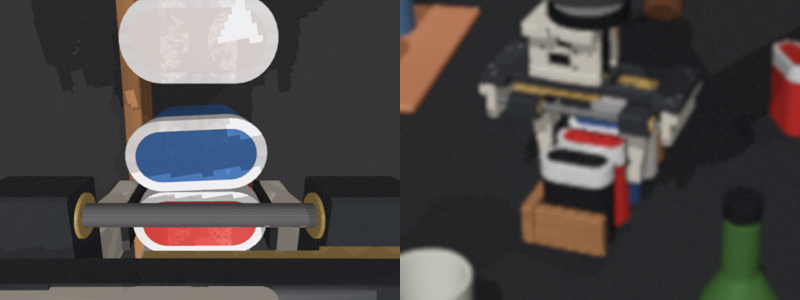

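The wrist view shows blue shoved aside and lying alongside red, a few degrees askew, with white clear of it. The back-rail contact has not been felt yet, so I press on gently.

Request:
apply_moves([
  {"fingers": 55,"delta_pos": [0,-1.5,0],"angular": [0,0,0]},
  {"fingers": 55,"delta_pos": [0,-3,0],"angular": [0,0,0]},
  {"fingers": 55,"delta_pos": [0,-3,0],"angular": [0,0,0]},
])

```text
clock: 15.35
tool_pos: [0.6118, 0.0561, 0.0495]
orientation: [180.0, -0.0, -100.3]
force: [-1.7, 0.1, -0.7]
opening: 0.0696
gripper_force: 30.0
```

Request:
apply_moves([
  {"fingers": 55,"delta_pos": [0,-1.5,0],"angular": [0,0,0]},
  {"fingers": 55,"delta_pos": [0,-3,0],"angular": [0,0,0]},
  {"fingers": 55,"delta_pos": [0,-3,0],"angular": [0,0,0]},
])

```text
clock: 15.65
tool_pos: [0.6119, 0.0554, 0.0485]
orientation: [179.7, -0.1, -100.4]
force: [-10.4, 2.5, 2.5]
opening: 0.0695
gripper_force: 30.0
```

```bash
python3 rk.py; python3 to.py 606 57 50 169.7
```

```text
rack x,y 1.0 26.0
t 15.65 pos [611.9  55.4  48.5] F [-10.4   2.5   2.5] open 69.5 gf 30.0 j [ 23.  25. -19.  -0. -47. -34.]
tool y ang 169.63 shift [-0.5  6.1 -1.4] turn [ 0.32 -0.1  -0.07]
```

Firm contact with the back rail at rack x ≈ +1 mm, so the tin is home. I ease off, release and rise.

Request:
apply_moves([
  {"fingers": 55,"delta_pos": [0,2,0],"angular": [0,0,0]},
  {"fingers": 55,"delta_pos": [0,2,0.5],"angular": [0,0,0]},
  {"fingers": 80,"delta_pos": [0,2,0.5],"angular": [0,0,0]},
  {"fingers": 86,"delta_pos": [0,2,0.5],"angular": [0,0,0]},
  {"fingers": 86,"delta_pos": [0,2,0.5],"angular": [0,0,0]},
  {"fingers": 86,"delta_pos": [0,2,0.5],"angular": [0,0,0]},
  {"fingers": 86,"delta_pos": [0,2,-20],"angular": [0,0,0]},
  {"fingers": 86,"delta_pos": [0,2,-60],"angular": [0,0,0]},
  {"fingers": 86,"delta_pos": [0,2,-105],"angular": [0,0,0]},
  {"fingers": 86,"delta_pos": [0,2,-150],"angular": [0,0,0]},
])

```text
clock: 16.65
tool_pos: [0.613, 0.0558, 0.2013]
orientation: [-180.0, -0.0, -100.3]
force: [2.0, 0.8, 0.1]
opening: 0.0859
gripper_force: 0.0
```

Request:
apply_moves([
  {"fingers": 86,"delta_pos": [150,100,-50],"angular": [0,0,0]},
  {"fingers": 86,"delta_pos": [150,100,-50],"angular": [0,0,0]},
  {"fingers": 86,"delta_pos": [150,100,-50],"angular": [0,0,0]},
  {"fingers": 86,"delta_pos": [150,100,-50],"angular": [0,0,0]},
  {"fingers": 86,"delta_pos": [150,100,-50],"angular": [0,0,0]},
  {"fingers": 86,"delta_pos": [250,130,-50],"angular": [0,0,0]},
  {"fingers": 86,"delta_pos": [250,130,-50],"angular": [0,0,0]},
  {"fingers": 86,"delta_pos": [250,130,-50],"angular": [0,0,0]},
  {"fingers": 86,"delta_pos": [250,130,-50],"angular": [0,0,0]},
])

```text
clock: 17.55
tool_pos: [0.4402, -0.1676, 0.2498]
orientation: [-179.9, 0.0, -100.5]
force: [-0.5, 0.5, -0.7]
opening: 0.0859
gripper_force: 0.0
```

```bash
python3 to.py 606 57 50 169.7;  python3 - <<'E'
from h import *
t=ctrl.snapshot("top")[:,:,::-1].copy(); s=ctrl.snapshot("side")[:,:,::-1].copy()
cv2.imwrite("pics/t6.png",t)
cv2.imwrite("pics/w6.png",np.hstack([cv2.resize(t[165:255,265:385],(480,360),interpolation=cv2.INTER_CUBIC),cv2.resize(s[190:400,210:375],(300,382))[:360]]))
E
```

```text
t 17.55 pos [ 440.2 -167.6  249.8] F [-0.5  0.5 -0.7] open 85.9 gf 0.0 j [  3.  -0. -22.   0. -68. -14.]
tool y ang 169.53 shift [-251.  -122.   199.9] turn [-0.05  0.01 -0.17]
```

View pics/w6.png

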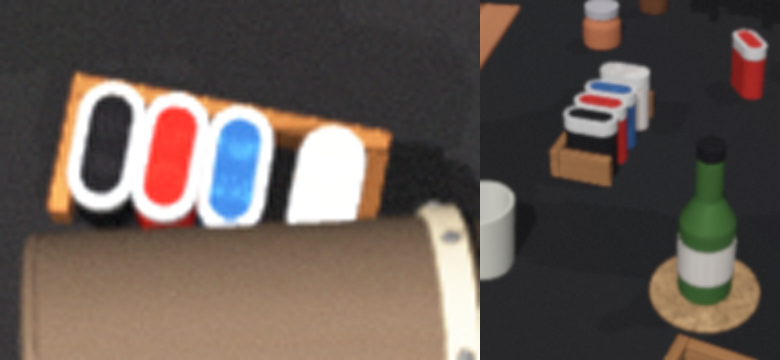

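All four tins stand upright in the rack and the bottle is upright on the mat. I check the numbers from the lids.

```bash
python3 - <<'E'
from h import *
C=cam("top"); t=np.array([606.3,30]); c,s=np.cos(np.radians(-10.3)),np.sin(np.radians(-10.3)); Rm=np.array([[c,-s],[s,c]])
for n,e in dict(black=[(118,80),(97,210)],red=[(180,93),(158,222)],blue=[(243,105),(225,231)]).items():
    w=px2w(C,np.array(e)/4+[265,165]-.4,.085)[:,:2]*1000; q=(w-t)@Rm
    print(n,q.mean(0).round(1),np.linalg.norm(q[0]-q[1]).round(1),np.degrees(np.arctan2(*(q[0]-q[1])[::-1])).round(1))
w=px2w(C,np.array([(333,124)])/4+[265,165]-.4,.085)[:,:2]*1000; print("white back end",(w-t)@Rm)
im=cv2.imread("pics/t6.png"); h=cv2.cvtColor(im,cv2.COLOR_BGR2HSV)
for n,m in dict(red=((h[...,0]<5)|(h[...,0]>175))&(h[...,1]>150)&(h[...,2]>190),blue=(h[...,0]>98)&(h[...,0]<120)&(h[...,1]>120)&(h[...,2]>180)).items():
    m[:, :280]=0; m[:, 350:]=0; m[:180]=0; m[225:]=0
    v,u=np.where(m); q=(px2w(C,np.c_[u,v],.085)[:,:2]*1000-t)@Rm; r=cv2.minAreaRect(q.astype(np.float32)); print(n,len(u),np.round(r[0],1),np.round(r[1],1),round(r[2],1))
E
```

```text
black [ 0.  63.3] 75.0 2.1
red [-0.6 28.2] 74.4 1.3
blue [ 0.3 -8.5] 72.3 2.6
white back end [[ 35.19864832 -58.37681697]]
red 216 [ 0.5 28.1] [21.5 54. ] 89.7
blue 222 [-0.3 -8.8] [55.3 22. ] 1.2
```

Red is at rack x ≈ 0 and less than 2° off line. The other tins are within limits and the arm is clear, so I hand the job in.

```bash
python3 -c "
from plant import ctrl
print(ctrl.close_job())"
```

```text
the job is handed in; nothing more can be done
None
```

I handed the job in at about 17.6 s; the hand-in gave no verdict. By my last pictures, the bottle stands upright on the mat (about 4 mm off centre), the red tin is home against the back rail and in line, and all four tins are upright inside the rails.

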